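# Ease the long shoehorn out of the hall chest's short-opening drawer

### The arm

A 7-joint arm with a two-finger parallel gripper is mounted at the origin on the work surface. World frame = base frame: x ahead of the robot, y to its left, z up, the work surface at z = 0. Lengths are in m, angles in degrees, forces in N, time in s.
With the tool pointing down it reaches from about 0.425 to 0.875 m from the base axis. Payload 4.7 kg.
Tool frame: the origin (TCP) lies midway between the tips of the shut fingers; the grasp point (between the pads) lies 19 mm behind it; y points along the fingers, x is the direction in which the jaws open and shut, and the axes are right-handed (so a half turn about y gives the same grasp; the last joint's range is limited). The gripper opens to 87 mm and grips with 3 to 60 N. Pads are 19 mm wide; open, the fingers measure 117 mm over their backs; the gripper's body (75 mm by 190 mm) begins 51 mm behind the grasp point.
Start: joints at [66.24, 18.392, -4.016, 83.108, 1.295, 78.541, -3.26], TCP at [0.27, -0.591, 0.223] pointing down, gripper open.
Joint ranges: [-163.93, 163.93], [-17.29, 119.83], [-79.2, 71.16], [3.27, 140.29], [-89.18, 269.18], [5.43, 117.66], [-154.24, 154.24]. Speed limits (degrees/s): [147.25, 147.25, 180, 180, 180, 180, 180].

### API

Orientations are given as [roll, pitch, yaw] about the fixed x, y, z axes, in that order (R = Rz(yaw) Ry(pitch) Rx(roll)).
In Python, from cell import env gives the robot as it stands.
- The arm moves only by the tool carry_out, never from a script. Its argument "targets" is a list of rows, each a list of 2 entries, a list of its own where there are three numbers: the shift along the tool's x, y, z in mm, then the turn, a rotation vector about the tool's x, y, z in degrees. A call has 1 to 12 rows; each row shifts and turns the commanded pose from where the row before left it, along the tool's axes as they then stand; what a row does not reach is not made up. A row lasts 1/10 s, in which the tool goes at most 50 mm and 8.59 degrees, less where a joint would pass 70% of its speed; a pose out of reach is approached as far as the arm can. A call with a gripper value outside its range is refused whole. "jaw" is the opening, from 0 (shut) to 1 (fully open), set as the call begins (left out, the last holds). The fingers move at their own pace and stop on an object; "squeeze" is the grip in N (left out, the last holds). Time passes only in rows, so rows that do not move let the fingers close. It gives the time, the measured TCP pose, the force and the opening at its end, in the units of the state.
- env.get_obs(): the state, without advancing time (a new reading comes with each control period).
- env.read_camera(name): name is "side" or "top" or "wrist"; returns the picture (480x640x3 uint8, red, green, blue); there is no depth.
- env.get_calibration(name): a dict with "fx", "fy", "cx", "cy" (pixels), "R" (3x3) and "t" (3): a world point X has camera coordinates R X + t; the wrist camera has in their place "hand_eye" (4x4, takes a point from camera to tool coordinates, whose origin is the TCP and whose axes are the tool frame's). Camera axes: x right, y down, z forward; pixel columns grow to the right and rows downward; lengths in m; the calibration is good to about 2 mm. A picture is of the moment at which its call begins: read the wrist's pose just before it. get_calibration takes no time and is no camera call.
- env.sign_off(): hands the job in, once; it reports no verdict.
Trained networks look in the newest picture that a camera, given by its name, has taken for a name from the list of things; names that differ only in an ending like _2 or _b are one class to them, and where a whole thing is asked for, a point or a joint stands for the part that bears it (a point fixed in the world has none). Each returns a list of dicts, best first, with "p" (0 to 1); they miss things now and then, are a little off and sometimes report something else, mostly with a low value. They report only what shows in the picture. A call takes as long as a camera call. They do not tell look-alikes from the thing itself.
- env.outline_of(camera, label): "mask" (480x640 bool, what is visible of it) and "xy" ([column, row] in pixels, amid what is visible of it).
The state is a dict: "time_s": time; "qpos": joint angles; "joint_velocities": joint speeds; "effort": joint torques, N m; "tool_pos": TCP position; "tool_rot": TCP orientation; "force": force on the tool from outside, world axes, zero at the start; "wrist_torque": the same for the moment, N m; "grip_width": finger opening in m.
Only numpy, scipy, OpenCV 4.12 (cv2) and the standard library are available. Lean on these libraries where they do the work, as an engineer would, in place of code of your own. Each camera call takes 0.05 s, during which the arm holds its last target.

### The job

One of the two drawers of the low wooden chest holds a long shoehorn, the other a clothes brush; pull the shoehorn's drawer out to its stop. The shoehorn is longer than the opening, so tilt it, handle end up, and draw it out at a slant from under the chest's top without forcing it against the wood, then hold it up in the air with the whole of it at least 6 cm higher than the top of the chest, and finish while still holding it there, still. Leave that drawer open, and do not disturb the brush or the other things on the table and chest.

Things in the scene. Friction and masses are not known exactly. Their poses are not given: they have to be found in the camera images.
- chest: Low dark-wood chest, two drawers side by side, front facing the robot's right (-y); 376 wide, 392 deep, 115 high; fixed. Origin: foot of its front face, mid-width; x points into the chest (front to back), y along the front towards the robot's side, z up. Top 12 thick: underside at z 103, front edge at x 0. Drawers slide out along -x, centred at y +91 (near the robot) and -91 (far).
- drawer_near (a joint): How far the near drawer is out, in m: 0 shut, 0.19 at its stop. Starts ajar, about 0.10; slides with about 2.5 N, stays where left. Inside 150 wide (y), 330 long, floor at z 20; sides 8 thick, upper edge z 75; front board 15 thick, upper edge z 100, its inner face at chest x = 15 mm minus this value: fully out, the gap between front board and chest is 175 long.
- drawer_far (a joint): How far the far drawer is out, in m: 0 shut, 0.19 at its stop. Same as the near drawer in every way.
- pull_near (a point): Middle of the near drawer's brass bar handle: a level round bar of 11 diameter, 100 long across the front (chest y), centre 35 in front of the front board and 75 above the table; free above and below, held by a short post 38 to either side of the middle.
- pull_far (a point): Middle of the far drawer's brass bar handle, same as the near one.
- shoehorn: Long shoehorn, 300 long, about 0.13 kg, flat along one drawer, handle to the drawer's front, blade under the chest's top. Origin: mid-length, underside; x from handle to blade, z up. Brown wooden handle x -150 to -15, flat-sided, 22 wide, 16 thick; steel blade on to x 150, a shallow trough up to 45 wide, 10 high; balance point about x +20.
- shoehorn_butt (a point): The handle end of the shoehorn, x -150 in its frame.
- shoehorn_tip (a point): The blade's tip, x +150 in the shoehorn's frame.
- brush: Clothes brush lying in the other drawer: dark wood, 240 long, 34 high; a broad head with black bristles below, 46 wide, towards the drawer's front, narrow handle to the back. Origin: middle, underside. Leave it.
- dish: White ceramic bowl, 110 across, 30 high, on the back part of the chest's top. Origin: underside, middle. Leave it.
- candle_tall: Ivory pillar candle, 64 across, 130 high, on the back part of the chest's top. Origin: underside. Leave it.
- candle_short: Ivory pillar candle, 64 across, 90 high, on the table. Origin: underside. Leave it.
- pyramid: Dark wooden pyramid ornament, base about 78 square, 100 high. Origin: underside. Leave it.
- jug: White squat ceramic vase, 120 across, 125 high. Origin: underside. Leave it.
Mind the look-alikes: they are no part of the job. What is shaped like the pyramid but turquoise is not meant.

How it is judged (in metres and radians):
On the way, in this order (a step that is already met when the one before it is completed fails the run):
1. the drawer that holds the shoehorn is pulled out to its stop (at least 0.18 m) with the shoehorn still in it (((y of brush in the frame of chest above 0 m and value of joint drawer_far above 0.18 m) or (y of brush in the frame of chest below 0 m and value of joint drawer_near above 0.18 m)) and height (world z) of shoehorn below 0.06 m and height (world z) of shoehorn_butt below 0.08 m), for 0.2 s.
2. the shoehorn slants through the opening: handle end raised above the drawer front's upper edge, blade tip still beneath the chest's top (height (world z) of shoehorn_butt above 0.105 m and x of shoehorn_tip in the frame of chest above 0 m and height (world z) of shoehorn_tip below 0.103 m), for 0.1 s.
At the end, for the whole second after the job is handed in: Both ends of the shoehorn are more than 50 mm above the chest's top (165 mm above the table), it is gripped by the fingers (over 2 N), touches neither the chest nor the other things, moves slower than 30 mm/s; its drawer is still out by 0.15 m or more and the brush lies in its own drawer (height (world z) of each of shoehorn_butt, shoehorn_tip above 0.165 m and contact force between shoehorn and the fingers above 2 N and contact force between shoehorn and chest below 0.1 N and contact force between shoehorn and candle_tall below 0.1 N and contact force between shoehorn and candle_short below 0.1 N and contact force between shoehorn and pyramid below 0.1 N and contact force between shoehorn and jug below 0.1 N and contact force between shoehorn and dish below 0.1 N and linear speed of shoehorn below 0.03 m/s and ((y of brush in the frame of chest above 0 m and value of joint drawer_far above 0.15 m) or (y of brush in the frame of chest below 0 m and value of joint drawer_near above 0.15 m)) and height (world z) of brush below 0.04 m); the arm keeps its last pose, push and grip.
It fails at once if the shoehorn, once its handle end is lifted, is forced against the chest or a drawer with more than 40 N (height (world z) of shoehorn_butt above 0.045 m and contact force between shoehorn and chest above 40 N).
It fails at once if the brush is shifted by more than 30 mm (its drawer opened or shut, or the brush moved) (distance of brush from where it was at the start of the episode above 0.03 m).
It fails at once if a candle, the pyramid, the vase or the dish is shifted by more than 25 mm (distance of any of candle_tall, candle_short, pyramid, jug, dish from where it was at the start of the episode above 0.025 m).
It also fails if it takes over 48 s, if anything falls off the work surface, if the arm or the gripper's body presses on something with over 40 N, if the wrist force passes 120 N, or if a joint passes its speed limit or range.

## Working session

There is one attempt and no reset: what is moved stays moved. The work goes in short steps, Python scripts to look and compute and a tool call to move; the robot and the scene stay as the last step left them, time stands still between calls to the robot, and variables do not carry over. Pictures are saved under pics/ and viewed, and the job is handed in when it is done.

Besides the shell and the picture viewer there is one more tool, called after "Request:" as name(argument=value, ...) on one line, values as JSON. carry_out: Moves the arm, as the interface text tells. Its arguments: {"type":"object","properties":{"targets":{"type":"array","items":{"type":"array"}},"jaw":{"type":"number"},"squeeze":{"type":"number"}},"required":["targets"]}

```bash
mkdir -p pics; ls; python3 - <<'E'
from cell import env
import cv2
o=env.get_obs(); print({k:o[k] for k in ("time_s","tool_pos","tool_rot","force","grip_width")})
for n in ("side","top","wrist"):
    im=env.read_camera(n); cv2.imwrite(f"pics/{n}0.png",im[:,:,::-1]); c=env.get_calibration(n); print(n,c)
E
```

```text
pics
{'time_s': 0.0, 'tool_pos': array([ 0.27003407, -0.59065068,  0.22144732]), 'tool_rot': array([-90.00517268,   0.10871627, -65.42447811]), 'force': array([-0.44067407,  0.06756866, -0.8900882 ]), 'grip_width': 0.08710850589644549}
side {'fx': 433.03343500887325, 'fy': 433.03343500887325, 'cx': 317.5059231087904, 'cy': 239.216915733142, 'R': array([[ 9.43842525e-01, -3.30395216e-01, -5.38430742e-04],
       [-1.86237000e-01, -5.30677156e-01, -8.26860046e-01],
       [ 2.72904871e-01,  7.80525949e-01, -5.62407481e-01]]), 't': array([-0.4800686 ,  0.11623798,  1.09439644])}
top {'fx': 552.1229632601394, 'fy': 552.1229632601394, 'cx': 321.8626877280072, 'cy': 238.91484910036152, 'R': array([[-0.01916156, -0.99981068,  0.00338342],
       [-0.98856571,  0.01843959, -0.149659  ],
       [ 0.14956827, -0.00621243, -0.98873188]]), 't': array([-0.07379216,  0.48800001,  1.27679111])}
wrist {'fx': 343.7350363624845, 'fy': 343.7350363624845, 'cx': 323.5647205476579, 'cy': 242.57288402272317, 'hand_eye': array([[ 9.99999897e-01,  1.92009579e-04, -4.11887693e-04,
         6.46651485e-04],
       [ 4.50624942e-04, -3.01711747e-01,  9.53399087e-01,
        -1.61327113e-01],
       [ 5.87904022e-05, -9.53399174e-01, -3.01711803e-01,
         8.24750031e-02],
       [ 0.00000000e+00,  0.00000000e+00,  0.00000000e+00,
         1.00000000e+00]])}
```

View pics/side0.png

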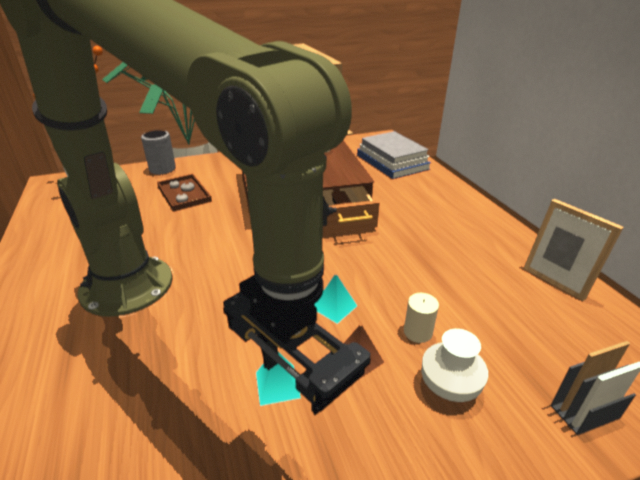

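View pics/top0.png

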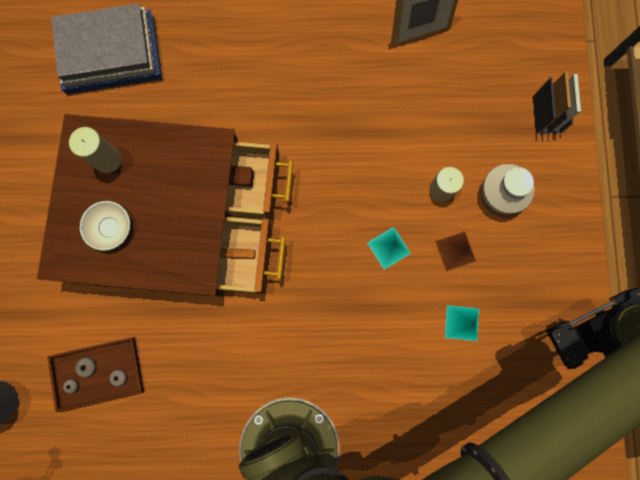

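View pics/wrist0.png

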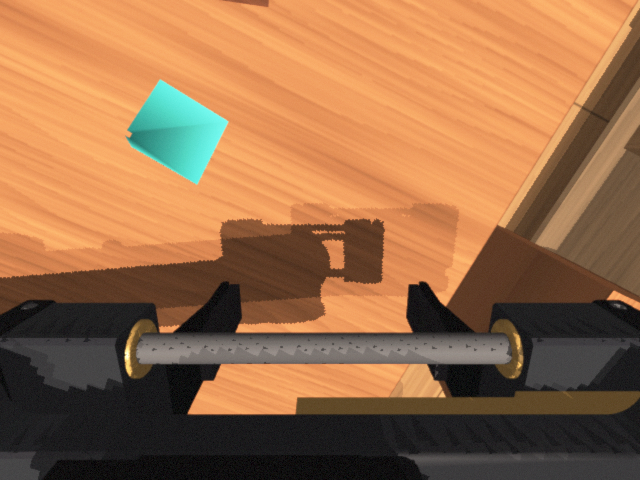

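```bash
cat > h.py <<'E'
from cell import env
import numpy as np, cv2
from scipy.spatial.transform import Rotation as Ro
def tool(o=None):
    o=o or env.get_obs(); return Ro.from_euler('xyz',o['tool_rot'],degrees=True).as_matrix(), np.array(o['tool_pos'])
def ray(cam,px,T=None):
    c=env.get_calibration(cam); d=np.array([(px[0]-c['cx'])/c['fx'],(px[1]-c['cy'])/c['fy'],1])
    if 'R' in c:
        R=np.array(c['R']); return -R.T@c['t'], R.T@d
    H=np.array(c['hand_eye']); R,p=T
    return R@H[:3,3]+p, R@H[:3,:3]@d
def atz(cam,px,z,T=None):
    o,d=ray(cam,px,T); return o+d*(z-o[2])/d[2]
def proj(cam,X,T=None):
    c=env.get_calibration(cam); X=np.array(X,float)
    if 'R' in c: q=np.array(c['R'])@X+c['t']
    else:
        H=np.array(c['hand_eye']); R,p=T; t=R.T@(X-p); q=H[:3,:3].T@(t-H[:3,3])
    return np.array([c['fx']*q[0]/q[2]+c['cx'],c['fy']*q[1]/q[2]+c['cy']])
def tri(rays):
    A=0;b=0
    for o,d in rays:
        d=d/np.linalg.norm(d);P=np.eye(3)-np.outer(d,d);A=A+P;b=b+P@o
    return np.linalg.solve(A,b)
E
python3 - <<'E'
from h import *
im=env.read_camera("top")
cv2.imwrite("pics/topcrop.png",cv2.resize(im[100:310,30:310,::-1],None,fx=2.8,fy=2.8,interpolation=cv2.INTER_CUBIC))
env.read_camera("side")
for cam in("top","side"):
  for l in("shoehorn","brush","pull_near","pull_far","dish","candle_tall","candle_short","pyramid","jug","chest"):
    r=env.outline_of(cam,l); print(cam,l,[(round(a['p'],2),np.round(a['xy']).tolist(),int(a['mask'].sum())) for a in r[:3]])
T=tool();print(T)
E
```

```text
top shoehorn [(0.53, [239.0, 254.0], 322)]
top brush [(0.59, [240.0, 178.0], 482)]
top pull_near [(0.71, [247.0, 258.0], 3486)]
top pull_far [(0.67, [256.0, 183.0], 3298)]
top dish [(0.56, [105.0, 225.0], 1872)]
top candle_tall [(0.92, [95.0, 149.0], 1532)]
top candle_short [(0.94, [447.0, 184.0], 753), (0.46, [511.0, 190.0], 2039)]
top pyramid [(0.95, [456.0, 249.0], 1033), (0.89, [460.0, 322.0], 1050), (0.71, [389.0, 246.0], 990)]
top jug [(0.56, [510.0, 190.0], 2050)]
top chest [(0.62, [166.0, 210.0], 32869), (0.38, [456.0, 248.0], 1009)]
side shoehorn []
side brush [(0.57, [339.0, 201.0], 179), (0.42, [350.0, 211.0], 1836)]
side pull_near []
side pull_far [(0.86, [353.0, 212.0], 1728)]
side dish []
side candle_tall [(0.28, [353.0, 214.0], 1792)]
side candle_short []
side pyramid [(0.84, [274.0, 387.0], 1396), (0.72, [364.0, 348.0], 603), (0.66, [336.0, 303.0], 1163)]
side jug [(0.64, [457.0, 367.0], 3551), (0.48, [364.0, 345.0], 621)]
side chest [(0.62, [348.0, 189.0], 3451)]
(array([[ 4.15799302e-01, -4.06662683e-06,  9.09456398e-01],
       [-9.09456395e-01, -8.48882298e-05,  4.15799300e-01],
       [ 7.55112431e-05, -9.99999996e-01, -3.89948865e-05]]), array([ 0.27026364, -0.59118034,  0.22257824]))
```

View pics/topcrop.png

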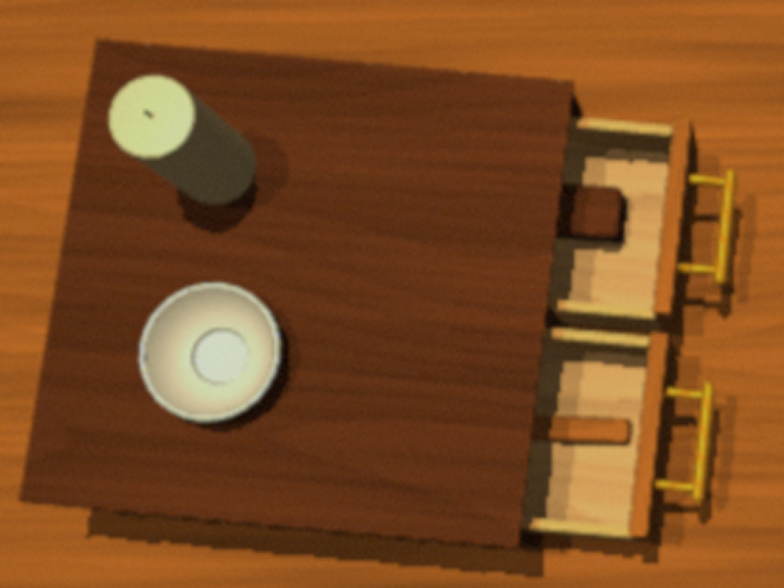

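```bash
python3 - <<'E'
from h import *
P={k:(30+a/2.8,100+b/2.8) for k,(a,b) in dict(ff=(572,82),fn=(520,545),bf=(97,42),bn=(22,500)).items()}
W={k:atz("top",p,.115) for k,p in P.items()}
for k in W: print(k,W[k].round(4))
print([np.linalg.norm(W[a]-W[b]).round(4) for a,b in(("ff","fn"),("bf","bn"),("ff","bf"),("fn","bn"))])
# fit pose: chest coords corners
C={'ff':(0,-.188),'fn':(0,.188),'bf':(.392,-.188),'bn':(.392,.188)}
c=np.array([C[k] for k in C]);w=np.array([W[k][:2] for k in C])
cm,wm=c.mean(0),w.mean(0);H=(c-cm).T@(w-wm);U,S,V=np.linalg.svd(H);R=(U@V).T
t=wm-R@cm; print("origin",t,"ang",np.degrees(np.arctan2(R[1,0],R[0,0])), "det",np.linalg.det(R)); print("res",(w-(c@R.T+t)).round(4))
np.savez("chest.npz",R=R,t=t)
def cp(p,z): 
    q=R.T@(atz("top",p,z)[:2]-t); return q.round(4)
f=lambda a,b:(30+a/2.8,100+b/2.8)
print("near bar",cp(f(708,385),.075),cp(f(697,498),.075))
print("far bar",cp(f(730,172),.075),cp(f(724,282),.075))
print("butt top",cp(f(629,432),.036), "butt corners", cp(f(629,419),.036),cp(f(629,444),.036), "at edge",cp(f(550,430),.036))
print("front board top inner", cp(f(648,335),.1),cp(f(632,530),.1))
for n,p,z in(("cs",(447,184),.05),("jug",(510,190),.06),("pyr",(456,249),.03),("pt1",(389,246),.03),("pt2",(460,322),.03),("dish",(105,225),.13),("ct",(85,141),.245)): print(n,atz("top",p,z).round(3))
E
```

```text
ff [0.7339 0.1143 0.115 ]
fn [0.355  0.1535 0.115 ]
bf [0.7753 0.5062 0.115 ]
bn [0.3978 0.5462 0.115 ]
[np.float64(0.3809), np.float64(0.3796), np.float64(0.3941), np.float64(0.3951)]
origin [0.54485475 0.13515948] ang 83.94690892770458 det 1.0000000000000004
res [[ 0.0021 -0.001 ]
 [-0.0029 -0.0015]
 [ 0.0022  0.0011]
 [-0.0014  0.0014]]
near bar [-0.1334  0.0453] [-0.1335  0.1389]
far bar [-0.1343 -0.137 ] [-0.1383 -0.0423]
butt top [-0.0676  0.0854] butt corners [-0.0664  0.0744] [-0.0686  0.0956] at edge [-0.0008  0.0895]
front board top inner [-0.0829  0.0123] [-0.0865  0.1707]
cs [ 0.612 -0.385  0.05 ]
jug [ 0.592 -0.531  0.06 ]
pyr [ 0.457 -0.403  0.03 ]
pt1 [ 0.467 -0.243  0.03 ]
pt2 [ 0.285 -0.403  0.03 ]
dish [0.513 0.397 0.13 ]
ct [0.667 0.4   0.245]
```

```bash
cat >> h.py <<'E'
def ori(yaw,lean=0):
    """tool y down, tool x at yaw (deg); lean>0: body leans to +tool z"""
    a=np.radians(yaw); x=np.array([np.cos(a),np.sin(a),0]); y=np.array([0,0,-1.]); z=np.cross(x,y)
    return np.stack([x,y,z],1)@Ro.from_rotvec([-np.radians(lean),0,0]).as_matrix()
CH=dict(np.load('chest.npz'))
def cw(x,y,z): return np.array([*(CH['R']@[x,y]+CH['t']),z])
def wc(X): return np.array([*(CH['R'].T@(np.array(X)[:2]-CH['t'])),X[2]])
def plan(ways,T=None):
    """ways: list (pos,R,n rows)"""
    R,p=T or tool(); R=R.copy();p=p.copy(); rows=[]
    for P,Q,n in ways:
        rv=Ro.from_matrix(R.T@Q).as_rotvec(degrees=True); R0=R.copy();p0=p.copy()
        for i in range(1,n+1):
            pt=p0+(P-p0)*i/n; Rt=R0@Ro.from_rotvec(rv*i/n,degrees=True).as_matrix()
            s=np.round(R.T@(pt-p)*1000); t=np.round(Ro.from_matrix(R.T@Rt).as_rotvec(degrees=True),1)
            p=p+R@s/1000; R=R@Ro.from_rotvec(t,degrees=True).as_matrix(); rows.append([s.astype(int).tolist(),t.tolist()])
            if np.linalg.norm(s)>50 or np.linalg.norm(t)>8.59: print("!!limit",s,t)
    print(rows); print("end",p.round(4),wc(p).round(4)); return R,p
E
python3 - <<'E'
from h import *
Y=-96.05; O=ori(Y); print(cw(-.1335,.092,.075))
plan([(np.array([.43,-.35,.23]),O,6),(np.array([.47,-.10,.23]),O,6)])
E
```

```text
[0.43929011 0.01210519 0.075     ]
[[[-25, -1, 41], [0.0, 5.1, 0.0]], [[-30, -1, 38], [0.0, 5.1, 0.0]], [[-32, -2, 36], [0.0, 5.1, 0.0]], [[-35, -1, 33], [0.0, 5.1, 0.0]], [[-38, -1, 29], [0.0, 5.1, 0.0]], [[-41, -1, 26], [-0.0, 5.1, 0.0]], [[-42, 0, 2], [-0.0, 0.0, 0.0]], [[-42, 0, 3], [-0.0, 0.0, 0.0]], [[-42, 0, 2], [-0.0, 0.0, 0.0]], [[-43, 0, 2], [-0.0, 0.0, 0.0]], [[-42, 0, 3], [-0.0, 0.0, 0.0]], [[-42, 0, 2], [-0.0, 0.0, 0.0]]]
end [ 0.4702 -0.0999  0.2295] [-0.2417  0.0495  0.2295]
```

Request:
carry_out(targets=[[[-25, -1, 41], [0, 5.1, 0]], [[-30, -1, 38], [0, 5.1, 0]], [[-32, -2, 36], [0, 5.1, 0]], [[-35, -1, 33], [0, 5.1, 0]], [[-38, -1, 29], [0, 5.1, 0]], [[-41, -1, 26], [0, 5.1, 0]], [[-42, 0, 2], [0, 0, 0]], [[-42, 0, 3], [0, 0, 0]], [[-42, 0, 2], [0, 0, 0]], [[-43, 0, 2], [0, 0, 0]], [[-42, 0, 3], [0, 0, 0]], [[-42, 0, 2], [0, 0, 0]]], jaw=0.3)

```text
time_s: 2.45
tool_pos: [0.4703, -0.0982, 0.2299]
tool_rot: [-89.9, -0.0, -96.0]
force: [1.3, -0.2, -0.1]
grip_width: 0.0261
```

```bash
python3 - <<'E'
from h import *
T=tool(); print(T[1],env.get_obs()['tool_rot'],env.get_obs()['time_s'])
im=env.read_camera("wrist"); cv2.imwrite("pics/w1.png",im[:,:,::-1])
np.savez("w1.npz",R=T[0],p=T[1])
for l in("pull_near","shoehorn"): print(l,[(a['p'],a['xy'],int(a['mask'].sum())) for a in env.outline_of("wrist",l)])
print(proj("wrist",cw(-.1335,.091,.075),T))
E
```

```text
[ 0.47028018 -0.09820813  0.22988358] [-8.99466336e+01 -3.26643891e-02 -9.60303021e+01] 2.45
pull_near [(0.96, [125.7, 239.6], 20436)]
shoehorn [(0.91, [100.1, 251.7], 1988)]
[214.56662764 266.15116857]
```

View pics/w1.png

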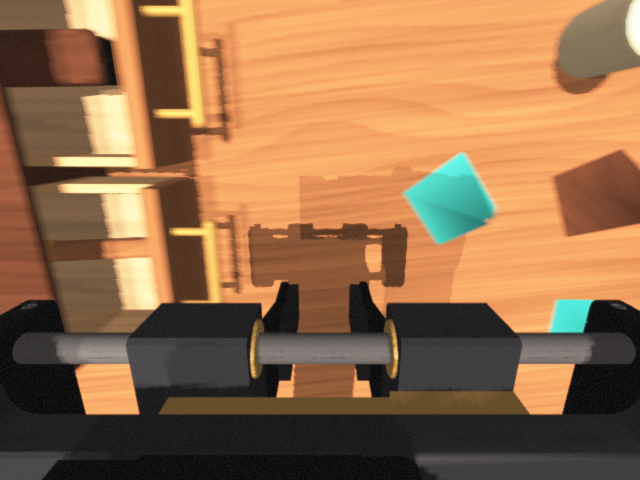

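```bash
python3 - <<'E'
from h import *
d=np.load("w1.npz");T=(d['R'],d['p']); f=lambda a,b:(30+a/2.8,100+b/2.8)
for n,w,t in(("bar end",(210,222),f(708,385)),("far bar nearend",(196,126),f(724,282)),("far bar post",(196,114),f(724,270)),("butt",(149,247),f(629,432))):
    print(n,wc(tri([ray("wrist",w,T),ray("top",t)])).round(4))
O=ori(-96.05)
plan([(cw(-.1335,.091,.12),O,4),(cw(-.1335,.091,.056),O,3)],T)
E
```

```text
bar end [-0.1338  0.0457  0.0766]
far bar nearend [-0.1393 -0.0382  0.0997]
far bar post [-0.1387 -0.0481  0.0967]
butt [-0.0648  0.0828  0.0517]
[[[-27, 27, -10], [-0.0, 0.0, 0.0]], [[-26, 28, -11], [-0.0, 0.0, 0.0]], [[-27, 27, -10], [-0.0, 0.0, 0.0]], [[-27, 28, -11], [-0.1, 0.0, 0.0]], [[0, 21, 0], [0.0, 0.0, 0.0]], [[0, 22, 0], [0.0, 0.0, 0.0]], [[0, 21, 1], [0.0, 0.0, 0.0]]]
end [0.4408 0.0124 0.0558] [-0.133   0.0905  0.0558]
```

Request:
carry_out(targets=[[[-27, 27, -10], [0, 0, 0]], [[-26, 28, -11], [0, 0, 0]], [[-27, 27, -10], [0, 0, 0]], [[-27, 28, -11], [0, 0, 0]], [[0, 0, 0], [0, 0, 0]]])

```text
time_s: 3.1
tool_pos: [0.4358, 0.0133, 0.1162]
tool_rot: [-90.4, 0.0, -95.8]
force: [-0.9, 0.0, 1.2]
grip_width: 0.026
```

```bash
python3 - <<'E'
from h import *
T=tool(); print(wc(T[1]))
im=env.read_camera("wrist"); cv2.imwrite("pics/w2.png",im[:,:,::-1])
E
```

```text
[-0.13269161  0.09559135  0.11617192]
```

View pics/w2.png

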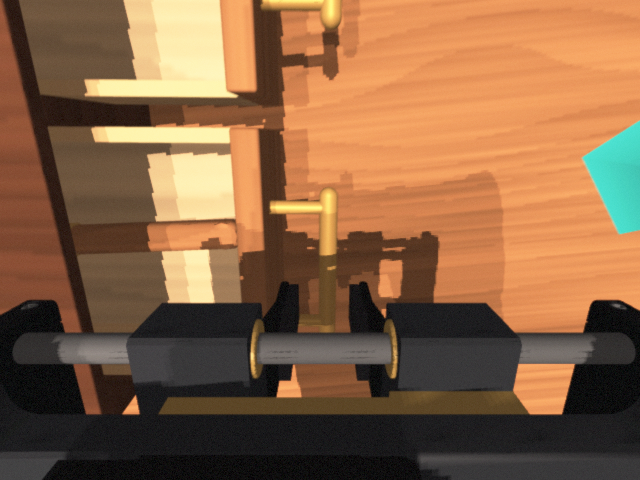

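Request:
carry_out(targets=[[[0, 20, 2], [0, 0, 0]], [[0, 20, 1], [0, 0, 0]], [[0, 20, 1], [0, 0, 0]], [[0, 0, 0], [0, 0, 0]]])

```text
time_s: 3.55
tool_pos: [0.4426, 0.0086, 0.0582]
tool_rot: [-90.2, -0.0, -96.2]
force: [0.2, 0.2, -0.2]
grip_width: 0.026
```

Request:
carry_out(targets=[[[0, 0, 0], [0, 0, 0]], [[0, 0, 0], [0, 0, 0]], [[0, 0, 0], [0, 0, 0]]], jaw=0, squeeze=25)

```text
time_s: 3.85
tool_pos: [0.4448, 0.0102, 0.0608]
tool_rot: [-89.9, -0.0, -96.1]
force: [0.6, -0.2, 1.3]
grip_width: 0.0098
```

Request:
carry_out(targets=[[[5, 0, 0], [0, 0, 0]], [[10, 0, 0], [0, 0, 0]], [[10, 0, 0], [0, 0, 0]], [[10, 0, 0], [0, 0, 0]], [[10, 0, 0], [0, 0, 0]], [[10, 0, 0], [0, 0, 0]], [[10, 0, 0], [0, 0, 0]], [[10, 0, 0], [0, 0, 0]], [[8, 0, 0], [0, 0, 0]], [[5, 0, 0], [0, 0, 0]], [[2, 0, 0], [0, 0, 0]], [[0, 0, 0], [0, 0, 0]]])

```text
time_s: 5.05
tool_pos: [0.435, -0.0793, 0.0608]
tool_rot: [-89.9, 0.0, -96.1]
force: [0.6, 3.2, 7.4]
grip_width: 0.0097
```

```bash
python3 - <<'E'
from h import *
T=tool(); print(wc(T[1]))
im=env.read_camera("top"); cv2.imwrite("pics/t3.png",cv2.resize(im[100:310,30:310,::-1],None,fx=2.8,fy=2.8,interpolation=cv2.INTER_CUBIC))
E
```

```text
[-0.2248459   0.08663006  0.06077642]
```

View pics/t3.png

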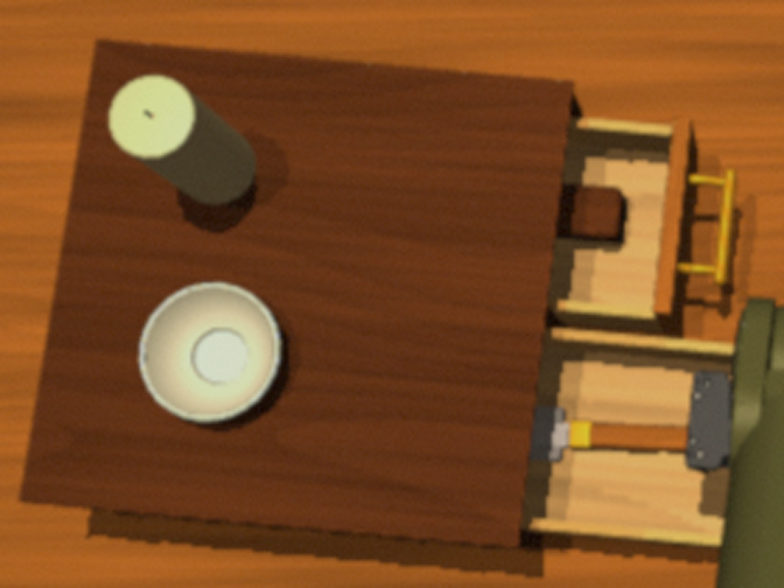

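Request:
carry_out(targets=[[[3, 0, 0], [0, 0, 0]], [[3, 0, 0], [0, 0, 0]], [[0, 0, 0], [0, 0, 0]]])

```text
time_s: 5.4
tool_pos: [0.435, -0.0794, 0.0608]
tool_rot: [-89.9, 0.4, -95.9]
force: [1.1, 16.9, 8.1]
grip_width: 0.0102
```

Request:
carry_out(targets=[[[-5, 0, 0], [0, 0, 0]], [[0, 0, 0], [0, 0, 0]]])

```text
time_s: 5.6
tool_pos: [0.435, -0.0793, 0.0608]
tool_rot: [-89.9, 0.0, -96.0]
force: [-1.0, 5.3, 6.7]
grip_width: 0.0102
```

Request:
carry_out(targets=[[[0, 0, 0], [0, 0, 0]], [[0, 0, 0], [0, 0, 0]], [[0, -20, 0], [0, 0, 0]], [[0, -30, 0], [0, 0, 0]], [[0, -40, 0], [0, 0, 0]], [[0, -40, 0], [0, 0, 0]], [[0, 0, 0], [0, 0, 0]]], jaw=0.3)

```text
time_s: 6.3
tool_pos: [0.437, -0.0818, 0.1947]
tool_rot: [-89.5, -0.2, -96.1]
force: [1.0, 0.2, -0.2]
grip_width: 0.0261
```

```bash
python3 - <<'E'
from h import *
T=tool(); print(wc(T[1]),env.get_obs()['tool_rot'])
Y=-6.05
print("target",cw(-.09,.087,.17))
plan([(cw(-.16,.03,.19),ori(-50),6),(cw(-.12,.06,.19),ori(Y),6)])
E
```

```text
[-0.22707682  0.08436552  0.19471647] [-89.47049757  -0.16281831 -96.10221192]
target [0.44884931 0.05483541 0.17      ]
[[[-11, 1, 9], [-0.1, -7.7, 0.1]], [[-10, 1, 11], [-0.1, -7.7, 0.0]], [[-9, 0, 11], [-0.0, -7.7, 0.1]], [[-6, 1, 13], [-0.1, -7.6, 0.0]], [[-5, 1, 13], [-0.1, -7.7, 0.1]], [[-3, 1, 14], [-0.0, -7.7, 0.1]], [[-8, 0, 1], [-0.0, -7.3, -0.0]], [[-8, 0, 3], [-0.0, -7.4, -0.0]], [[-8, 0, 3], [-0.0, -7.3, -0.0]], [[-7, 0, 5], [-0.0, -7.3, -0.0]], [[-7, 0, 5], [-0.0, -7.3, -0.0]], [[-5, 0, 6], [-0.1, -7.4, -0.0]]]
end [0.4728 0.022  0.19  ] [-0.1201  0.0597  0.19  ]
```

Request:
carry_out(targets=[[[-11, 1, 9], [0, -7.7, 0]], [[-10, 1, 11], [0, -7.7, 0]], [[-9, 0, 11], [0, -7.7, 0]], [[-6, 1, 13], [0, -7.6, 0]], [[-5, 1, 13], [0, -7.7, 0]], [[-3, 1, 14], [0, -7.7, 0]], [[-8, 0, 1], [0, -7.3, 0]], [[-8, 0, 3], [0, -7.4, 0]], [[-8, 0, 3], [0, -7.3, 0]], [[-7, 0, 5], [0, -7.3, 0]], [[-7, 0, 5], [0, -7.3, 0]], [[-5, 0, 6], [0, -7.4, 0]]], jaw=0.7)

```text
time_s: 7.5
tool_pos: [0.4688, 0.0229, 0.1835]
tool_rot: [-90.1, 0.1, -5.7]
force: [0.5, -0.3, -0.3]
grip_width: 0.061
```

Request:
carry_out(targets=[[[0, 0, 0], [0, 0, 0]], [[0, 0, 0], [0, 0, 0]]])

```text
time_s: 7.7
tool_pos: [0.4694, 0.0228, 0.184]
tool_rot: [-90.0, 0.0, -6.1]
force: [1.3, 0.6, 0.4]
grip_width: 0.061
```

```bash
python3 - <<'E'
from h import *
T=tool(); print(wc(T[1]),env.get_obs()['tool_rot'])
im=env.read_camera("wrist"); cv2.imwrite("pics/w4.png",im[:,:,::-1]); np.savez("w4.npz",R=T[0],p=T[1])
im=env.read_camera("top"); cv2.imwrite("pics/t4.png",cv2.resize(im[100:310,130:410,::-1],None,fx=2.8,fy=2.8,interpolation=cv2.INTER_CUBIC))
E
```

```text
[-0.11964648  0.06316167  0.18395095] [-9.00482431e+01  4.05969150e-02 -6.13768261e+00]
```

View pics/w4.png

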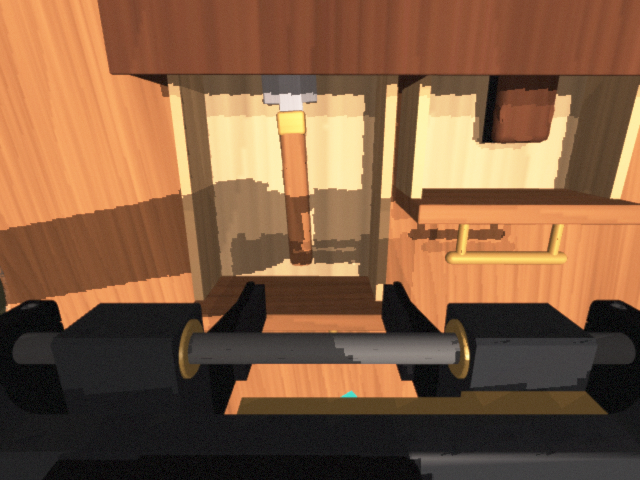

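View pics/t4.png

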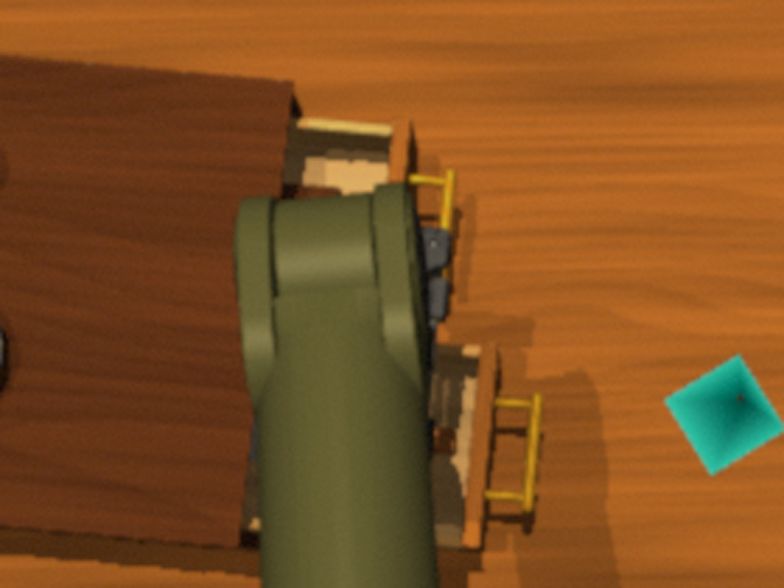

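```bash
python3 - <<'E'
from h import *
d=np.load("w4.npz");T=(d['R'],d['p'])
for n,p,z in(("butt",(301,263),.032),("mid",(296,190),.036),("handle L",(284,160),.036),("handle R",(307,160),.036),("ferrule start",(292,133),.036),("ferrule end",(291,112),.032),("edge",(290,74),.103),("drawer inner front",(290,277),.1),("side l",(200,200),.075),("side r",(373,200),.075)):
    print(n,wc(atz("wrist",p,z,T)).round(4))
f=lambda a,b:(30+a/2.8,100+b/2.8)
print("tri ferrule",wc(tri([ray("wrist",(291,112),T),ray("top",f(569,433))])).round(4),wc(tri([ray("wrist",(292,134),T),ray("top",f(591,434))])).round(4))
print(wc(atz("top",f(569,433),.036)),wc(atz("top",f(591,434),.036)))
E
```

```text
butt [-0.1572  0.0858  0.032 ]
mid [-0.0855  0.0886  0.036 ]
handle L [-0.0591  0.0984  0.036 ]
handle R [-0.0592  0.0782  0.036 ]
ferrule start [-0.0366  0.0907  0.036 ]
ferrule end [-0.0195  0.0915  0.032 ]
edge [-0.0008  0.085   0.103 ]
drawer inner front [-0.1428  0.0896  0.1   ]
side l [-0.0873  0.1618  0.075 ]
side r [-0.0874  0.0245  0.075 ]
tri ferrule [-0.0192  0.091   0.0432] [-0.0371  0.0904  0.0428]
[-0.01710675  0.09067504  0.036     ] [-0.03573541  0.0899075   0.036     ]
```

```bash
python3 - <<'E'
from h import *
T=tool()
O=ori(-3.7,-10)
plan([(cw(-.068,.0893,.075),O,5),(cw(-.068,.0893,.027),O,4)])
E
```

```text
[[[-5, 22, 10], [2.0, -0.5, 0.0]], [[-5, 22, 10], [2.0, -0.5, 0.1]], [[-6, 23, 9], [2.0, -0.4, 0.0]], [[-5, 22, 8], [2.0, -0.5, 0.0]], [[-5, 23, 7], [2.0, -0.5, 0.1]], [[0, 12, -2], [0.0, -0.0, -0.0]], [[0, 12, -2], [0.0, -0.0, -0.0]], [[0, 12, -2], [0.0, -0.0, -0.0]], [[1, 12, -2], [0.0, -0.0, -0.0]]]
end [0.4494 0.0771 0.0267] [-0.0679  0.0888  0.0267]
```

Request:
carry_out(targets=[[[-5, 22, 10], [2, -0.5, 0]], [[-5, 22, 10], [2, -0.5, 0]], [[-6, 23, 9], [2, -0.4, 0]], [[-5, 22, 8], [2, -0.5, 0]], [[-5, 23, 7], [2, -0.5, 0]], [[0, 0, 0], [0, 0, 0]], [[0, 0, 0], [0, 0, 0]]])

```text
time_s: 8.5
tool_pos: [0.4486, 0.077, 0.0759]
tool_rot: [-80.0, -0.2, -3.6]
force: [-0.0, 0.1, 0.5]
grip_width: 0.0612
```

```bash
python3 - <<'E'
from h import *
T=tool(); print(wc(T[1]),env.get_obs()['tool_rot'])
im=env.read_camera("wrist"); cv2.imwrite("pics/w5.png",im[:,:,::-1]); np.savez("w5.npz",R=T[0],p=T[1])
O=ori(-3.7,-10)
plan([(cw(-.068,.0893,.026),O,4)])
E
```

```text
[-0.06801542  0.08956107  0.07590859] [-80.0420547   -0.18183885  -3.63126473]
[[[0, 12, -2], [0.0, 0.0, 0.1]], [[0, 13, -2], [0.0, 0.1, 0.0]], [[-1, 12, -3], [0.0, -0.0, 0.1]], [[0, 13, -2], [0.0, 0.0, 0.1]]]
end [0.4486 0.0769 0.0258] [-0.0681  0.0896  0.0258]
```

View pics/w5.png

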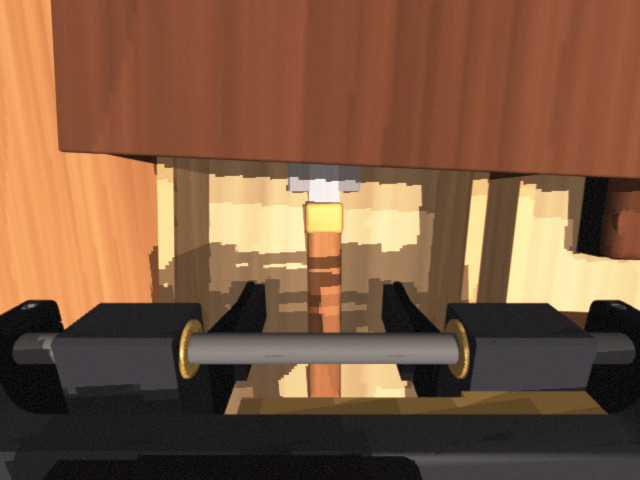

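```bash
python3 - <<'E'
from h import *
d=np.load("w4.npz");A=(d['R'],d['p']);d=np.load("w5.npz");B=(d['R'],d['p'])
for a,b in(((291,112),(324,202)),((292,133),(324,233))): print(wc(tri([ray("wrist",a,A),ray("wrist",b,B)])).round(4))
E
```

```text
[-0.0187  0.0919  0.024 ]
[-0.0369  0.0907  0.0391]
```

Request:
carry_out(targets=[[[0, 12, -2], [0, 0, 0]], [[0, 13, -2], [0, 0, 0]], [[0, 12, -2], [0, 0, 0]], [[0, 10, -2], [0, 0, 0]], [[0, 0, 0], [0, 0, 0]]])

```text
time_s: 9.05
tool_pos: [0.4474, 0.0778, 0.0266]
tool_rot: [-80.0, -0.1, -3.5]
force: [0.0, -0.7, -0.4]
grip_width: 0.0608
```

Request:
carry_out(targets=[[[0, 2, 0], [0, 0, 0]], [[0, 0, 0], [0, 0, 0]]])

```text
time_s: 9.25
tool_pos: [0.4489, 0.0783, 0.0262]
tool_rot: [-80.0, -0.2, -3.5]
force: [-0.7, 0.5, 0.4]
grip_width: 0.0613
```

Request:
carry_out(targets=[[[0, 0, 0], [0, 0, 0]], [[0, 0, 0], [0, 0, 0]], [[0, 0, 0], [0, 0, 0]], [[0, 0, 0], [0, 0, 0]], [[0, 0, 0], [0, 0, 0]]], jaw=0, squeeze=50)

```text
time_s: 9.75
tool_pos: [0.4486, 0.0781, 0.0261]
tool_rot: [-80.0, -0.2, -3.5]
force: [0.2, -0.3, -0.7]
grip_width: 0.0287
```

```bash
python3 - <<'E'
from h import *
T=tool(); o=env.get_obs(); print(wc(T[1]),o['tool_rot'],o['force'],o['grip_width'])
# tilt about blade tip at chest (0.142,.098,.02): keep tip fixed while rotating 22deg, then draw along axis
tip=cw(.141,.098,.022)
R,p=T
u=R[:,0] # jaw axis ~ -chest y
# shoehorn initially level; dir d
rel=p-tip
ways=[]
for k,a in enumerate([6,12,17,21]):
    Q=Ro.from_rotvec(-np.radians(a)*u).as_matrix()
    ways.append((tip+Q@rel+ -0.0*u, Q@R,3))
R2,p2=plan(ways)
E
```

```text
[-0.06685006  0.08966794  0.02614799] [-80.01117277  -0.21787192  -3.54478759] [ 0.20797285 -0.31556421 -0.67252592] 0.02871072806246162
[[[0, -7, 2], [-2.0, -0.0, 0.0]], [[0, -7, 1], [-2.0, 0.0, 0.0]], [[0, -7, 2], [-2.0, -0.0, 0.0]], [[0, -7, 2], [-2.0, 0.0, -0.0]], [[0, -7, 1], [-2.0, -0.0, -0.0]], [[0, -8, 1], [-2.0, -0.0, -0.0]], [[0, -6, 1], [-1.7, -0.0, 0.0]], [[0, -5, 2], [-1.6, -0.0, 0.0]], [[0, -6, 1], [-1.7, -0.0, 0.0]], [[0, -5, 1], [-1.3, 0.0, 0.0]], [[0, -5, 1], [-1.4, -0.0, 0.0]], [[0, -4, 1], [-1.3, -0.0, -0.0]]]
end [0.4493 0.0935 0.0999] [-0.0515  0.0906  0.0999]
```

Request:
carry_out(targets=[[[0, 0, 0], [0, 0, 0]], [[0, 0, 0], [0, 0, 0]], [[0, 0, 0], [0, 0, 0]]])

```text
time_s: 10.05
tool_pos: [0.4487, 0.0781, 0.0261]
tool_rot: [-80.0, -0.2, -3.6]
force: [-0.1, -0.5, -0.3]
grip_width: 0.0209
```

Request:
carry_out(targets=[[[0, -9, 2], [-2, 0, 0]], [[0, -7, 1], [-2, 0, 0]], [[0, -7, 1], [-2, 0, 0]], [[0, -7, 1], [-2, 0, 0]], [[0, -7, 1], [-2, 0, 0]], [[0, -8, 0], [-2, 0, 0]], [[0, 0, 0], [0, 0, 0]]])

```text
time_s: 10.75
tool_pos: [0.449, 0.0815, 0.0721]
tool_rot: [-92.0, -0.3, -3.4]
force: [-0.5, 1.0, -0.8]
grip_width: 0.0213
```

```bash
python3 - <<'E'
from h import *
T=tool(); o=env.get_obs(); print(wc(T[1]),o['tool_rot'],o['force'],o['wrist_torque'],o['grip_width'])
for c in("wrist","side"):
  im=env.read_camera(c); cv2.imwrite(f"pics/{c}6.png",im[:,:,::-1])
E
```

```text
[-0.06343161  0.0896651   0.07213764] [-91.9915232   -0.28901338  -3.38995995] [-0.49848931  1.02785335 -0.78971156] [-0.08910717 -0.13673096 -0.03095061] 0.02131185040374437
```

View pics/wrist6.png

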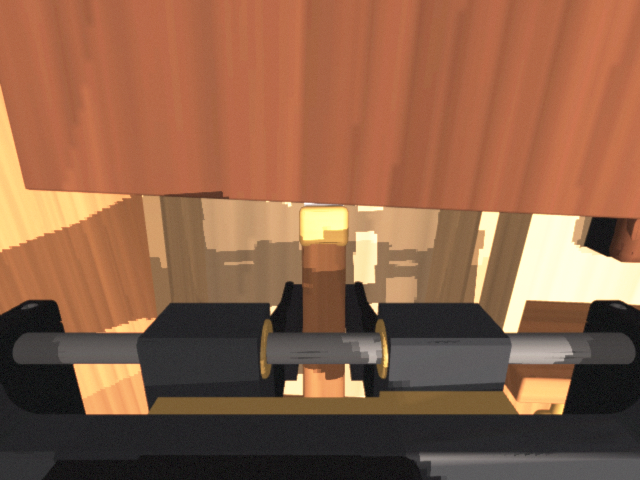

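View pics/side6.png

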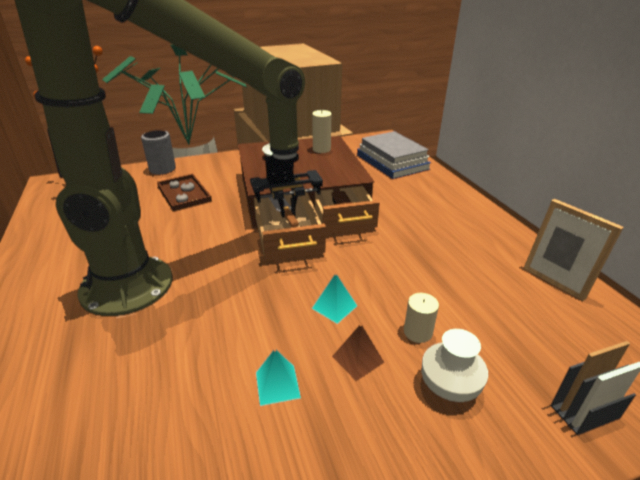

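```bash
python3 - <<'E'
from h import *
Tg=(Ro.from_euler('xyz',[-80.01,-.218,-3.545],degrees=True).as_matrix(), cw(-.06685,.08967,.02615))
T=tool()
for sl in(0,4,8,12):
    g=cw(-.067,.0897,.03)
    S=Ro.from_rotvec(-np.radians(sl)*Tg[0][:,0]).as_matrix()
    for X in(cw(-.037,.0907,.036),cw(-.0195,.0915,.034)):
        Y=g+S@(X-g); print(sl,proj("wrist",Y,Tg).round(1),end=' ')
    Y=g+S@(cw(.141,.098,.02)-g); Z=T[0]@(Tg[0].T@(Y-Tg[1]))+T[1]; print("tip",wc(Z).round(3))
E
```

```text
0 [324.9 245.8] 0 [324.8 209. ] tip [0.137 0.098 0.022]
4 [324.9 244.5] 4 [324.8 208.4] tip [0.133 0.098 0.008]
8 [324.9 243.5] 8 [324.8 208.4] tip [ 0.128  0.098 -0.006]
12 [324.9 242.9] 12 [324.8 208.8] tip [ 0.122  0.098 -0.019]
```

Request:
carry_out(targets=[[[0, -6, 1], [-1.7, 0, 0]], [[0, -6, 1], [-1.7, 0, 0]], [[0, -6, 1], [-1.7, 0, 0]], [[0, -6, 0], [-1.5, 0, 0]], [[0, -5, 0], [-1.4, 0, 0]], [[0, 0, 0], [0, 0, 0]]])

```text
time_s: 11.45
tool_pos: [0.4489, 0.0864, 0.1001]
tool_rot: [-100.0, -0.2, -3.5]
force: [0.4, 0.1, -2.4]
grip_width: 0.0214
```

```bash
python3 - <<'E'
from h import *
T=tool(); o=env.get_obs(); print(wc(T[1]),o['tool_rot'],o['force'],o['wrist_torque'],o['grip_width'])
Tg=(Ro.from_euler('xyz',[-80.01,-.218,-3.545],degrees=True).as_matrix(), cw(-.06685,.08967,.02615))
for n,X in(("butt",cw(-.157,.0858,.02)),("edge",cw(0,.092,.03)),("tip",cw(.141,.098,.02))): print(n,wc(T[0]@(Tg[0].T@(X-Tg[1]))+T[1]).round(3))
for c in("wrist","side"):
  im=env.read_camera(c); im=im if c=="wrist" else cv2.resize(im[120:280,200:420],None,fx=3.5,fy=3.5,interpolation=cv2.INTER_CUBIC);cv2.imwrite(f"pics/{c}7.png",im[:,:,::-1])
E
```

```text
[-0.0586268   0.0903074   0.10010456] [-99.97725822  -0.20265797  -3.49073569] [ 0.42975511  0.11120782 -2.36437771] [ 0.14146157 -0.20335125  0.00050055] 0.02143528384826697
butt [-0.145  0.087  0.125]
edge [0.006 0.092 0.081]
tip [0.135 0.098 0.023]
```

View pics/wrist7.png

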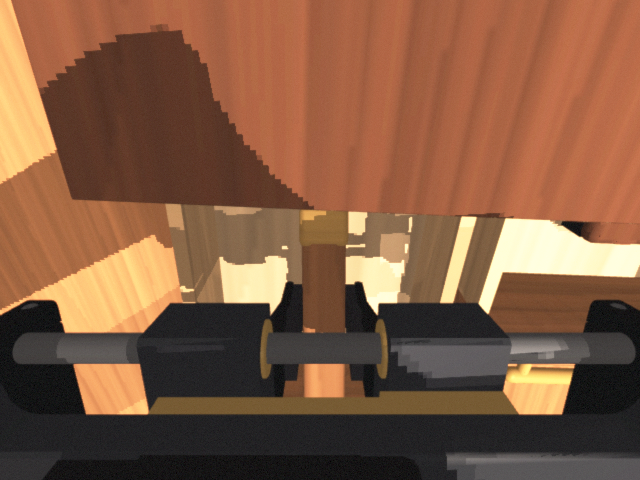

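View pics/side7.png

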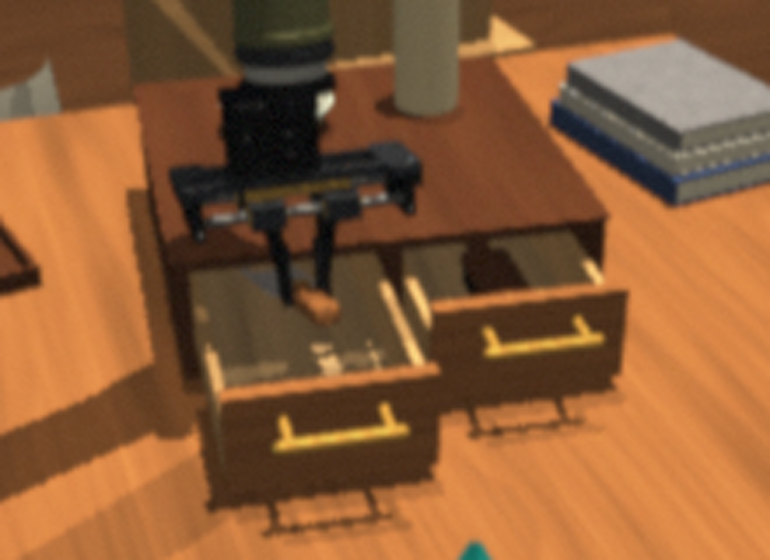

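```bash
python3 - <<'E'
from h import *
for z in(.115,.125,.135): print(proj("side",cw(-.145,.087,z)))
E
```

```text
[294.17162859 216.09708164]
[294.05498948 212.85670629]
[293.937199   209.58434457]
```

Request:
carry_out(targets=[[[0, -2, -10], [0, 0, 0]], [[0, -2, -14], [0, 0, 0]], [[0, -3, -15], [0, 0, 0]], [[0, -2, -14], [0, 0, 0]], [[0, -3, -15], [0, 0, 0]], [[0, 0, 0], [0, 0, 0]]])

```text
time_s: 12.15
tool_pos: [0.4447, 0.0179, 0.1244]
tool_rot: [-100.1, -0.3, -3.8]
force: [1.1, 0.3, -3.1]
grip_width: 0.0213
```

Request:
carry_out(targets=[[[0, -3, -15], [0, 0, 0]], [[0, -2, -15], [0, 0, 0]], [[0, -3, -15], [0, 0, 0]], [[0, -3, -15], [0, 0, 0]], [[0, -3, -15], [0, 0, 0]], [[0, -3, -15], [0, 0, 0]], [[0, -3, -15], [0, 0, 0]], [[0, -3, -10], [0, 0, 0]], [[0, 0, 0], [0, 0, 0]]])

```text
time_s: 13.05
tool_pos: [0.4379, -0.0892, 0.1668]
tool_rot: [-100.0, -0.3, -3.7]
force: [0.3, 0.3, -2.4]
grip_width: 0.0212
```

```bash
python3 - <<'E'
from h import *
T=tool(); o=env.get_obs(); print(wc(T[1]),o['tool_rot'],o['force'],o['wrist_torque'],o['grip_width'])
Tg=(Ro.from_euler('xyz',[-80.01,-.218,-3.545],degrees=True).as_matrix(), cw(-.06685,.08967,.02615))
for n,X in(("butt",cw(-.157,.0858,.02)),("tip",cw(.141,.098,.02))): Z=T[0]@(Tg[0].T@(X-Tg[1]))+T[1];print(n,wc(Z).round(3),proj("side",Z).round())
for c in("wrist","side"):
  im=env.read_camera(c); im=im if c=="wrist" else cv2.resize(im[120:280,200:420],None,fx=3.5,fy=3.5,interpolation=cv2.INTER_CUBIC);cv2.imwrite(f"pics/{c}8.png",im[:,:,::-1])
E
```

```text
[-0.23433987  0.08272867  0.16680362] [-100.01785849   -0.25982409   -3.67824456] [ 0.3404397   0.3182187  -2.36621126] [ 0.12647763 -0.13556183 -0.01432251] 0.021218229863971188
butt [-0.321  0.079  0.192] [311. 226.]
tip [-0.041  0.09   0.09 ] [287. 206.]
```

View pics/wrist8.png

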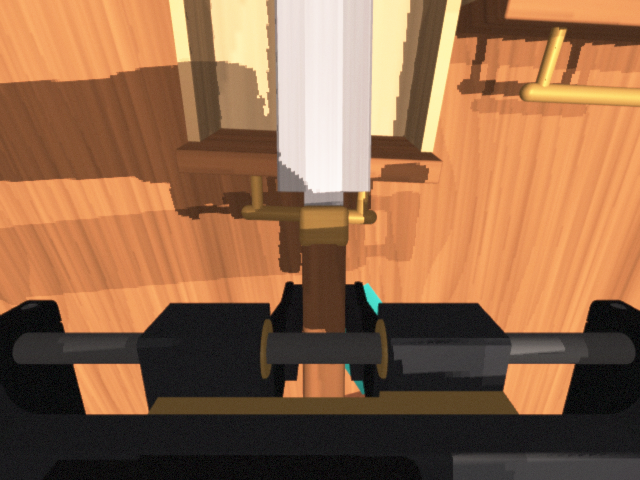

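View pics/side8.png

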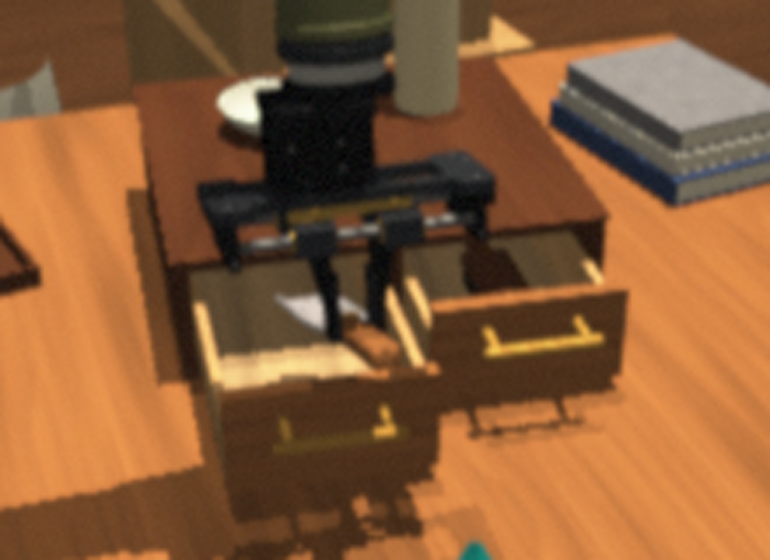

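Request:
carry_out(targets=[[[2, -10, -2], [0, 0, 0]], [[3, -18, -3], [0, 0, 0]], [[3, -20, -4], [0, 0, 0]], [[3, -20, -4], [0, 0, 0]], [[3, -20, -4], [0, 0, 0]], [[3, -20, -4], [0, 0, 0]], [[3, -20, -3], [0, 0, 0]], [[3, -20, -3], [0, 0, 0]], [[2, -12, -2], [0, 0, 0]], [[0, -6, -1], [0, 0, 0]], [[0, 0, 0], [0, 0, 0]], [[0, 0, 0], [0, 0, 0]]])

```text
time_s: 14.35
tool_pos: [0.4617, -0.0901, 0.3344]
tool_rot: [-100.0, -0.1, -3.5]
force: [-0.4, 0.6, -2.5]
grip_width: 0.0212
```

Request:
carry_out(targets=[[[0, 0, 0], [0, 0, 0]], [[0, 0, 0], [0, 0, 0]], [[0, 0, 0], [0, 0, 0]], [[0, 0, 0], [0, 0, 0]], [[0, 0, 0], [0, 0, 0]]])

```text
time_s: 14.85
tool_pos: [0.4621, -0.0902, 0.3351]
tool_rot: [-100.0, -0.2, -3.5]
force: [0.7, 0.5, -2.2]
grip_width: 0.0214
```

```bash
python3 - <<'E'
from h import *
T=tool(); o=env.get_obs(); print(wc(T[1]),o['tool_rot'],o['force'],np.abs(o['joint_velocities']).max(),o['grip_width'])
Tg=(Ro.from_euler('xyz',[-80.01,-.218,-3.545],degrees=True).as_matrix(), cw(-.06685,.08967,.02615))
for n,X in(("butt",cw(-.157,.0858,.02)),("tip",cw(.141,.098,.02))): Z=T[0]@(Tg[0].T@(X-Tg[1]))+T[1];print(n,wc(Z).round(3),proj("side",Z).round(),proj("top",Z).round())
for c in("top","side"):
  im=env.read_camera(c); cv2.imwrite(f"pics/{c}9.png",im[:,:,::-1])
E
```

```text
[-0.23286223  0.05856685  0.33513096] [-100.0072914    -0.20377052   -3.54286835] [ 0.68650877  0.4940655  -2.17376882] 0.11591758999151207 0.0213552891050649
butt [-0.32   0.055  0.36 ] [322. 154.] [375. 228.]
tip [-0.04   0.066  0.258] [293. 149.] [228. 230.]
```

View pics/top9.png

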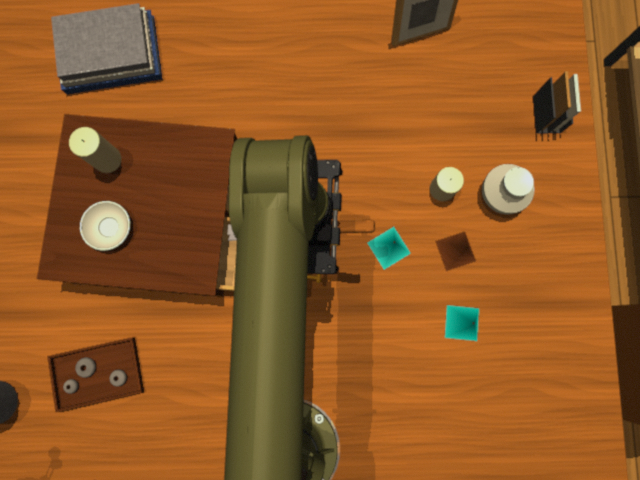

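View pics/side9.png

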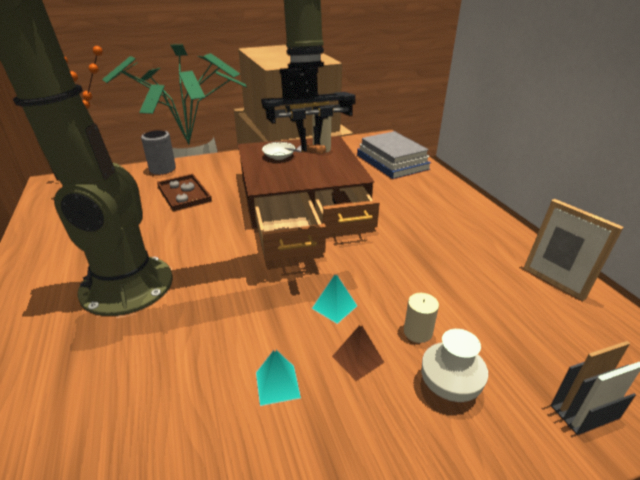

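```bash
python3 -c "
from cell import env
print(env.sign_off())"
```

```text
the job is handed in; nothing more can be done
None
```

The shoehorn is out of the chest and held up still in the gripper, and I handed the job in at about 15 s of the 48 s allowed. `sign_off` gave no verdict.

**What I did:**
- The shoehorn was in the near drawer and the brush in the far one. I pulled the near drawer by its bar to the stop, which showed as a jump in force to about 17 N with no further movement, at roughly 0.19 m out.
- I gripped the shoehorn's handle across its 22 mm width with 50 N. I tilted it 20° with the handle end up, to about 0.125 m, while the tip stayed under the chest top.
- I drew it out along its own axis and lifted it. The force reading stayed at 3 N or less throughout.

**Last checks:**
- **Height:** the handle end is at about 0.36 m and the tip at about 0.26 m, against a chest top of 0.115 m. I worked these out assuming no slip in the grip; the handle end lies within a pixel of its predicted spot in the top picture, and the tip agrees by eye in the side picture.
- **Grip:** the opening held steady at 21 mm. That is about 1 mm under the nominal width, the same offset I saw on the drawer bar.
- **Scene:** the drawer is still open. The candles, dish, vase and pyramids look unmoved. The brush's drawer looks unmoved in the side picture; the arm hid it from the top camera.

**What disagreed:** a few of the two-view height measurements were 5 to 20 mm off. I relied on the consistent ones and the given heights instead, and the moves fitted.

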